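# Load the bearing-block rack and lock its torque knob

## Task

Unlock the green loading rack by turning its black knob anticlockwise until it clicks over and stays open, then take the red setting block out of the rack and put it in the black crate. Stand every aluminium bearing block upright and square in the rack's marked bays, one to a bay in a neat row that starts in the bay farthest from the knob and skips none. Then turn the knob clockwise until it clicks over and stays locked, so that the orange bar closes on the row; leave the mug and the white bottle where they stand.

Things in the scene. Friction and masses are not known exactly. Their poses are not given: they have to be found in the camera images.
- rack: Green loading rack, fixed; origin on the bench under its centre, z up, y along the row, away from the knob. Plate: x -53 to +77 mm, y +-118 mm, top 30 mm above the bench. Steel front fence, 12 mm high above the plate, inner face at x = -23.5 mm; steel end wall, 12 mm high, inner face at y = +112 mm. White lines mark five bays, 44 mm apart, centred at y = +88, +44, 0, -44, -88 mm
- bar (a joint): slide of the orange bar (12 mm high above the plate, 224 mm long in rack y, 12 mm thick), m along rack x: 0 locked (inner face at rack x = +23.5 mm), 0.018 open (+41.5 mm). Geared to the knob; as it closes it pushes the blocks square towards the fence
- bay1 (a point): centre of the first bay, farthest from the knob, on the plate's top surface midway between fence and locked bar (rack x = 0, y = +88, z = 30 mm); axes as the rack's. Bays 2 to 5 follow at -44, -88, -132, -176 mm along its y
- bay2 (a point): centre of bay 2, counted from the end farthest from the knob; height and axes as bay1
- bay3 (a point): centre of bay 3, counted from the end farthest from the knob; height and axes as bay1
- bay4 (a point): centre of bay 4, counted from the end farthest from the knob; height and axes as bay1
- bay5 (a point): centre of bay 5, counted from the end farthest from the knob; height and axes as bay1
- knob (a joint): knob angle, rad, anticlockwise from above: 0 locked (end stop, at the start; white mark to the red dot), 1.4 open (end stop; green dot). A sprung over-centre detent peaks at 0.7: it resists with up to about 0.15 N m (0.1 more when closing on a full row); let go before the peak it springs back, past it it snaps on to the far stop and stays
- knob_grip (a point): on the knob's axis at grip height, 70 mm above the bench (rack x = 0, y = -190 mm; turns with the knob). The grip is a black upright blade 50 mm long, 16 mm thick, 46 to 78 mm above the bench, on a grey housing 84 x 84 mm, 40 mm high. At knob value q the fingers close across it along rack x turned by q - 0.7 rad about z (anticlockwise positive)
- blank1: aluminium bearing block with a dark steel sole and a brass-ringed dark bore (not open) on top, 44 mm in its x, 36 mm in its y, 46 mm tall, 0.16 kg; origin at the centre of its underside. All are alike; some may be absent. They start upright on the bench
- blank2: aluminium bearing block with a dark steel sole and a brass-ringed dark bore (not open) on top, 44 mm in its x, 36 mm in its y, 46 mm tall, 0.16 kg; origin at the centre of its underside. All are alike; some may be absent. They start upright on the bench
- blank3: aluminium bearing block with a dark steel sole and a brass-ringed dark bore (not open) on top, 44 mm in its x, 36 mm in its y, 46 mm tall, 0.16 kg; origin at the centre of its underside. All are alike; some may be absent. They start upright on the bench
- blank4: aluminium bearing block with a dark steel sole and a brass-ringed dark bore (not open) on top, 44 mm in its x, 36 mm in its y, 46 mm tall, 0.16 kg; origin at the centre of its underside. All are alike; some may be absent. They start upright on the bench
- blank5: aluminium bearing block with a dark steel sole and a brass-ringed dark bore (not open) on top, 44 mm in its x, 36 mm in its y, 46 mm tall, 0.16 kg; origin at the centre of its underside. All are alike; some may be absent. They start upright on the bench
- setter: red setting block, same shape and size as the bearing blocks (44 x 36 x 46 mm, 0.16 kg), origin at the centre of its underside; it starts standing somewhere in the rack's row
- crate: black open plastic crate fixed on the bench, 170 mm in x, 220 mm in y, 60 mm high, walls and floor 6 mm; origin at the centre of its underside
- mug: blue ceramic mug, about 76 mm wide and 85 mm tall; bystander, loose
- oiler: white closed plastic bottle with a red cap, 52 mm wide, 120 mm tall; bystander, loose
There are look-alikes about, which are no part of the job. Leave any blue look-alike of the blank5 alone.

How it is judged:
By the outcome, as a careful person would: the job done as asked, in the order asked, and still so for the second after the job is handed in, with the robot touching nothing.
Of blank1, blank2, blank3, blank4, blank5 only 3 to 5 are there at a start; the rules pass over those that are not, and their reading is None.
At some moment in a run one of blank1, blank2, blank3, blank4, blank5 may be knocked a few centimetres aside while the robot is not near it.
It also fails if it takes over 210 s, if anything falls off the work surface, if the arm or the gripper's body presses on something with over 40 N, if the wrist force passes 120 N, or if a joint passes its speed limit or range.

## Robot

A 6-joint arm with a two-finger parallel gripper is mounted at the origin on the work surface. World frame = base frame: x ahead of the robot, y to its left, z up, the work surface at z = 0. Lengths are in m, angles in rad, forces in N, time in s.
With the tool pointing down it reaches from about 0.3 to 0.875 m from the base axis. Payload 4.2 kg.
Tool frame: the origin (TCP) lies between the finger pads; the fingertips stand tip_extent ahead of it and the grasp point (between the pads) lies 6 mm ahead of it (tip_extent is the distance from the TCP to the fingertips, in m); z points along the fingers, y is the line along which they close (so a half turn about z gives the same grasp; the last joint's range is limited). The gripper opens to 85 mm and grips with 20 to 120 N. Pads are 22 mm wide; open, the fingers measure 114 mm over their backs; the gripper's body (76 mm by 85 mm) begins 54 mm behind the grasp point. The pads swing forward as they close: fully open they stand 13 mm farther back than shut.
Start: joints at [-1.213, 0.32, 1.565, -0, 1.257, -0.02], TCP at [0.212, -0.534, 0.256] pointing down, gripper open.
Joint ranges: [-3.11, 3.11], [-0.84, 2.01], [0.21, 2.61], [-1.34, 4.49], [0.05, 2.63], [-2.56, 2.56]. Speed limits (rad/s): [2.57, 2.57, 3.14, 3.14, 3.14, 3.14].

## Interface

Orientations are given as a rotation vector (axis times angle).
In Python, from plant import goto, servo_line, set_joints, set_gripper, dwell, inverse_kinematics, get_obs, camera, camera_params, IKError, close_job, tip_extent gives the robot as it stands. Calls block until the motion is done:
- goto(position, orientation): joint-space move of the TCP to a pose.
- servo_line(position, rot=None, feed=0.15, max_force=None): straight line of the TCP; rot=None keeps the orientation; feed is the mean speed in m/s. With max_force (N) it stops when the force on the tool has changed by that much, and returns True; else False.
- set_joints(angles): joint-space move.
- set_gripper(opening, effort=None): opening from 0.0 (shut) to 1.0 (fully open); effort is the grip in N (None keeps the last); returns when the fingers have stopped.
- dwell(seconds).
- inverse_kinematics(position, orientation): joint angles nearest the present ones, or None.
- get_obs(): the state.
- camera(name): name is "scene" or "side" or "wrist"; returns the picture (400x640x3 uint8, red, green, blue); there is no depth.
- camera_params(name): a dict with "vertical_fov" (degrees; the focal length in pixels is half the picture's height over the tangent of half this angle, whatever the lens; pixels are square), "cx", "cy" (the principal point, pixels), "R" (3x3) and "t" (3): a world point X has camera coordinates R X + t. Camera axes: x right, y down, z forward; pixel columns grow to the right and rows downward; lengths in m; the calibration is good to about 2 mm. The wrist camera is an equidistant fisheye: a pixel r from the principal point sees the ray r / f radians off the axis. A picture is of the moment at which its call begins: read the wrist's pose just before it. camera_params takes no time and is no camera call; for the wrist camera it gives the pose at the moment of the call.
A pose or a line that the arm cannot do raises IKError and nothing moves.
- close_job(): hands the job in; it is judged then, once.
The state is a dict: "t": time; "joints": joint angles; "dq": joint speeds; "joint_torque": joint torques, N m; "eef_pos": TCP position; "ee_rot": TCP orientation; "contact_force": force on the tool from outside, world axes, zero at the start; "wrist_torque": the same for the moment, N m; "opening": opening from 0.0 (shut) to 1.0 (fully open); "grip_force": force on a finger pad.
Only numpy, scipy, OpenCV 4.12 (cv2) and the standard library are available. Lean on these libraries where they do the work, as an engineer would, in place of code of your own. Each camera call takes 0.05 s, during which the arm holds its last target. There are 200 camera calls.

## Working session

There is one attempt and no reset: what is moved stays moved. The work goes in short steps, each a Python script; the robot and the scene stay as the last script left them, time stands still between calls to the robot, and variables do not carry over. Pictures are saved under pics/ and viewed, at most 14 in all, crops included, and the job is handed in when it is done.

```bash
ls; mkdir -p pics
python3 - <<'E'
from plant import *
import cv2
for n in("scene","side"):
    cv2.imwrite(f"pics/{n}0.png",camera(n)[:,:,::-1]); p=camera_params(n); print(n,p)
print(get_obs(),tip_extent if not callable(tip_extent) else tip_extent())
E
```

```text
pics
scene {'vertical_fov': 56.49964284731046, 'cx': 320.6586472068223, 'cy': 197.2683188700662, 'R': array([[ 0.22956371,  0.9732923 ,  0.00161041],
       [ 0.66722791, -0.15616938, -0.72829804],
       [-0.70859538,  0.16826531, -0.68525862]]), 't': array([-0.14078238, -0.28707631,  1.46777548])}
side {'vertical_fov': 42.15563420240786, 'cx': 310.408087447261, 'cy': 202.84289120165502, 'R': array([[-0.73837178, -0.6742316 , -0.01479445],
       [-0.51854377,  0.58162596, -0.62675642],
       [ 0.43118382, -0.45510768, -0.77907478]]), 't': array([0.37020588, 0.29102781, 1.157605  ])}
{'t': 0.1, 'joints': array([-1.21300932e+00,  3.20267499e-01,  1.56553333e+00, -1.72336809e-05,
        1.25741642e+00, -2.00075465e-02]), 'dq': array([ 0.0002784 , -0.00192699, -0.00347799,  0.00145694,  0.00014281,
        0.00026559]), 'joint_torque': array([ 3.38296259e-04, -4.16411376e+01, -2.34704715e+01, -1.39771196e-04,
        4.91084007e-03,  2.96840286e-08]), 'eef_pos': array([ 0.21196134, -0.5341014 ,  0.2555528 ]), 'ee_rot': array([-3.08413779e+00, -5.89623404e-01,  4.54091848e-04]), 'contact_force': array([-0.29035835, -0.23201009, -0.18598181]), 'wrist_torque': array([-0.07650444, -0.02254813, -0.02651448]), 'grip_force': 0.0, 'opening': 0.9971038323337743} 0.025
```

View pics/scene0.png

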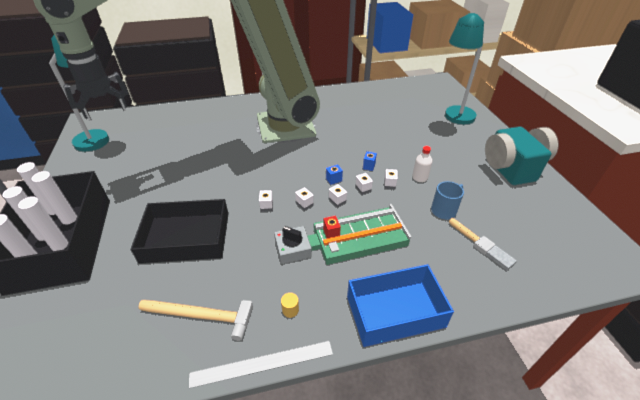

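View pics/side0.png

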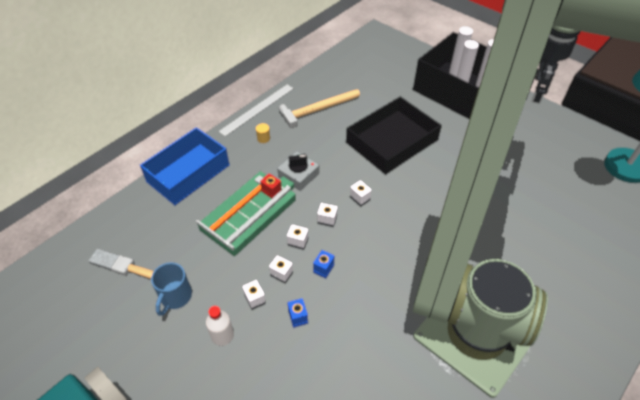

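The scene view shows five aluminium-looking blocks at (265,200), (304,197), (338,193), (364,182) and (391,177). The two blue ones at (334,174) and (370,160) are look-alikes to leave alone. The red setter is at (332,226), in the bay nearest the knob. The empty black tray at (182,230) fits the crate; the black box of bottles on the left and the blue tray do not. I'll confirm all this in an enlarged crop.

Run:
```python
import cv2
a=cv2.imread("pics/scene0.png")
cv2.imwrite("pics/c1.png",cv2.resize(a[145:275,245:415],None,fx=4.6,fy=4.6,interpolation=cv2.INTER_CUBIC))
a=cv2.imread("pics/side0.png")
cv2.imwrite("pics/c2.png",cv2.resize(a[140:325,190:385],None,fx=3.2,fy=3.2,interpolation=cv2.INTER_CUBIC))
```

```text
(no output)
```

View pics/c1.png

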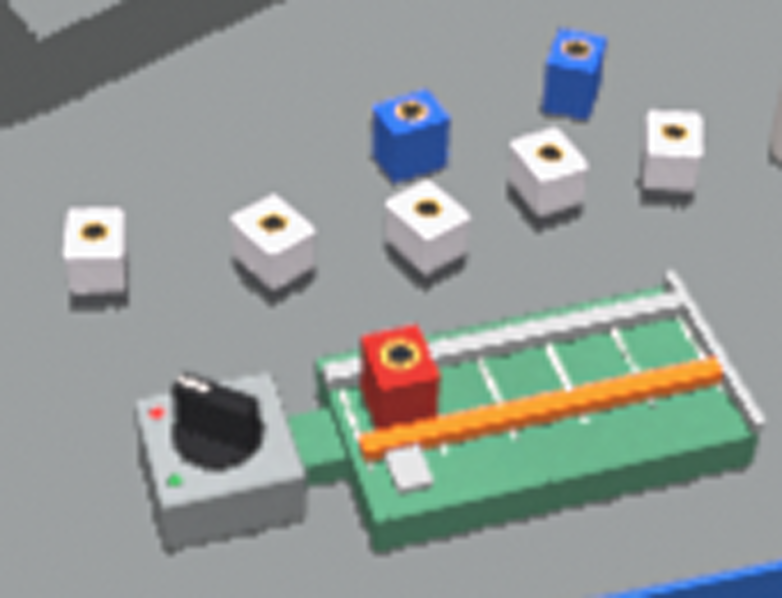

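View pics/c2.png

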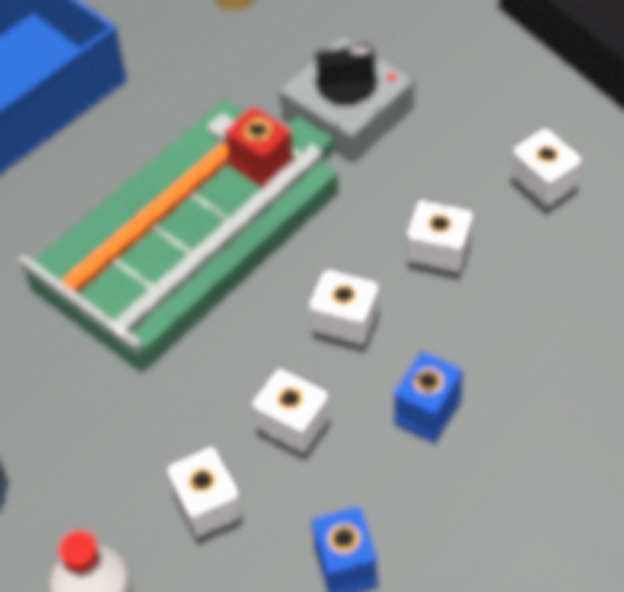

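The crop confirms five aluminium blocks with dark soles, with bores at crop (93,231), (272,222), (427,208), (549,152) and (673,131). The two blue blocks are excluded. The setter's bore is at (400,353), in bay 5 next to the knob. The plate corners are at (376,530), (322,362) and (755,437).

```bash
cat > h.py <<'E'
import numpy as np, cv2
from plant import *
from scipy.spatial.transform import Rotation as Rn
from scipy.optimize import least_squares
def focal(p): return 200/np.tan(np.radians(p["vertical_fov"])/2)
def ray(p,uv,fish):
    d=(np.array(uv,float)-[p["cx"],p["cy"]])/focal(p)
    if fish:
        r=np.linalg.norm(d); c=np.r_[d*(np.sin(r)/r if r>1e-9 else 1),np.cos(r)]
    else: c=np.r_[d,1]
    R=np.array(p["R"]); return -R.T@p["t"],R.T@c
def toz(p,uv,z,fish=False):
    o,d=ray(p,uv,fish); return (o+d*(z-o[2])/d[2])[:2]
def proj(p,X,fish=False):
    c=np.array(X)@np.array(p["R"]).T+p["t"]
    if fish:
        n=np.linalg.norm(c[...,:2],axis=-1,keepdims=True); m=c[...,:2]/n*np.arctan2(n,c[...,2:])
    else: m=c[...,:2]/c[...,2:]
    return m*focal(p)+[p["cx"],p["cy"]]
def down(yaw): # tool z down; closing line (tool y) along world angle yaw
    y=np.array([np.cos(yaw),np.sin(yaw),0]); z=np.array([0,0,-1.]); x=np.cross(y,z)
    return Rn.from_matrix(np.c_[x,y,z]).as_rotvec()
E
python3 - <<'E'
from h import *
p=camera_params("scene")
for uv in [(93,231),(272,222),(427,208),(549,152),(673,131)]: print("blk",toz(p,np.array(uv)/4.6+[245,145],.046).round(4))
print("set",toz(p,np.array((400,353))/4.6+[245,145],.076))
pts=[((77,-118,30),(376,530-8)),((-53,-118,30),(322,362)),((77,118,30),(755,437))]
for a,b in pts: print(a,toz(p,np.array(b)/4.6+[245,145],.03).round(4))
for uv in [(146,203),(228,201),(224,247),(135,252)]: print("crate",toz(p,uv,.06).round(4))
print("oil",toz(p,(426,150),.12), "mug",toz(p,(449,188),.085))
pw=camera_params("wrist"); print(pw["vertical_fov"],-np.array(pw["R"]).T@pw["t"],np.array(pw["R"]).round(2))
E
```

```text
blk [ 0.4414 -0.1282]
blk [ 0.4592 -0.0143]
blk [0.4691 0.0869]
blk [0.4333 0.1822]
blk [0.4315 0.2722]
set [0.61704838 0.02965015]
(77, -118, 30) [ 0.6969 -0.0038]
(-53, -118, 30) [ 0.5722 -0.0066]
(77, 118, 30) [0.6876 0.2261]
crate [ 0.412  -0.4622]
crate [ 0.4567 -0.2352]
crate [ 0.6248 -0.2539]
crate [ 0.5903 -0.4708]
oil [0.4314856  0.37499909] mug [0.5738767  0.38753056]
65.70646984690485 [ 0.28563792 -0.50452211  0.3733922 ] [[ 0.37 -0.93 -0.  ]
 [-0.88 -0.35  0.31]
 [-0.29 -0.11 -0.95]]
```

Run:
```python
from h import *
import pickle
print(Rn.from_rotvec(get_obs()["ee_rot"]).as_matrix().round(2))
for yaw in (np.pi/2,-np.pi/2):
    q=inverse_kinematics([.45,.08,.36],down(yaw)); print(yaw,q)
    if q is not None: best=yaw
goto([.42,.08,.36],down(-np.pi/2)); dwell(.2)
p=camera_params("wrist"); im=camera("wrist"); pickle.dump((p,im),open("w1.pkl","wb"))
cv2.imwrite("pics/w1.png",im[:,:,::-1]); print(-p["R"].T@p["t"],p["R"].round(2),get_obs()["t"])
```

```text
[[ 0.93  0.37 -0.  ]
 [ 0.37 -0.93  0.  ]
 [ 0.   -0.   -1.  ]]
1.5707963267948966 [ 1.50775928e-01  7.83246403e-02  1.61745442e+00 -4.44089210e-16
  1.44581359e+00 -1.42002040e+00]
-1.5707963267948966 [ 1.50775928e-01  7.83246403e-02  1.61745442e+00 -4.44089210e-16
  1.44581359e+00  1.72157225e+00]
[0.49939909 0.0799531  0.47767465] [[-0.   -1.    0.  ]
 [-0.95  0.    0.31]
 [-0.31  0.   -0.95]] 2.6917
```

View pics/w1.png

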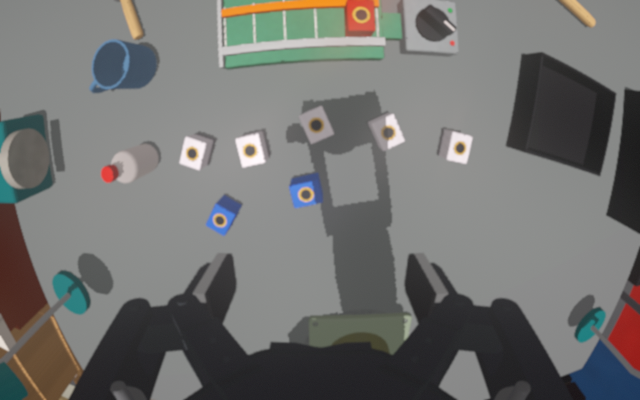

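The wrist view shows the five blocks at about (195,152), (250,150), (316,125), (387,131) and (458,147), with the rack cut off at the top. I'll take another view over the rack and crate.

Run:
```python
from h import *
import pickle
goto([.53,.08,.30],down(-np.pi/2)); dwell(.2)
p=camera_params("wrist"); im=camera("wrist"); pickle.dump((p,im),open("w2.pkl","wb"))
cv2.imwrite("pics/w2f.png",im[:,:,::-1])
cv2.imwrite("pics/w2.png",cv2.resize(im[60:330,120:520,::-1],None,fx=2,fy=2,interpolation=cv2.INTER_CUBIC));print(-p["R"].T@p["t"])
```

```text
[0.60842379 0.08046763 0.41937341]
```

View pics/w2.png

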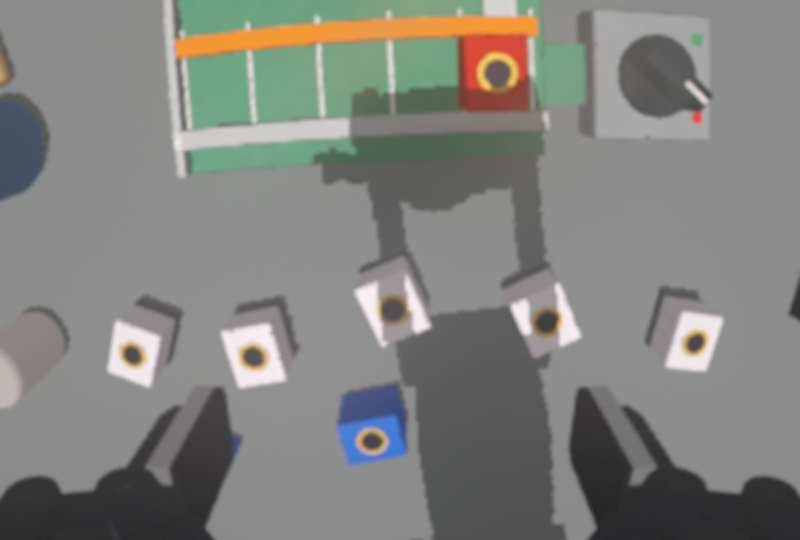

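The second wrist view shows bay lines at crop (187,95), (252,95), (321,90), (392,80) and (533,75). The fence's inner edge runs from (187,131) to (545,112), and the knob's centre is at (658,75). I'll fit the rack pose and check it by overlay, and measure the crate too.

```bash
cat > rackfit.py <<'E'
from h import *
import pickle
p,im=pickle.load(open("w2.pkl","rb")); c=lambda u,v:(u/2+120,v/2+60)
L=[((187,95),.03,None,.11),((252,95),.03,None,.066),((321,90),.03,None,.022),((392,80),.03,None,-.022),((533,75),.03,None,-.110),
((187,131),.042,-.0235,None),((300,124),.042,-.0235,None),((420,116),.042,-.0235,None),((545,112),.042,-.0235,None),
((658,75),.046,0,-.19)]
def res(v):
    r=[];C,S=np.cos(v[2]),np.sin(v[2])
    for uv,z,x,y in L:
        d=toz(p,c(*uv),z,True)-v[:2]; a=np.array([C*d[0]+S*d[1],-S*d[0]+C*d[1]])
        if x is not None:r.append(a[0]-x)
        if y is not None:r.append(a[1]-y)
    return r
s=least_squares(res,[.63,.11,0]); print(s.x,np.round(np.array(res(s.x))*1e3,1)); v=s.x
np.save("rack.npy",v)
C,S=np.cos(v[2]),np.sin(v[2]); W=lambda x,y,z:np.array([v[0]+C*x-S*y,v[1]+S*x+C*y,z])
for n,out in(("scene",2),("side",1)):
    a=cv2.imread(f"pics/{n}0.png"); q=camera_params(n)
    b=cv2.resize(a,None,fx=4,fy=4,interpolation=cv2.INTER_CUBIC)
    for poly in ([(-.053,-.118,.03),(.077,-.118,.03),(.077,.118,.03),(-.053,.118,.03)],[(-.0235,-.11,.042),(-.0235,.11,.042)],[(.0235,-.112,.042),(.0235,.112,.042)],[(-.042,-.232,.04),(.042,-.232,.04),(.042,-.148,.04),(-.042,-.148,.04)]):
        uv=proj(q,np.array([W(*t) for t in poly])); cv2.polylines(b,[((uv+.5)*4).astype(int)],True,(255,0,255),1)
    if n=="scene": sc=b[800:1070,1080:1680]
    else: sd=b[560:1040,760:1300]
cv2.imwrite("pics/ov.png",np.vstack([sc,np.pad(sd[100:400,],((0,0),(0,60),(0,0)))]))
E
python3 rackfit.py
python3 - <<'E'
from h import *
import pickle
p,im=pickle.load(open("w1.pkl","rb"))
for uv,z in (((195,152),.046),((250,150),.046),((316,125),.046),((387,131),.046),((458,147),.046)): print(toz(p,uv,z,True).round(4))
for uv in [(541,53),(615,82),(601,174),(509,146)]: print("crate",toz(p,uv,.06,True).round(4))
E
```

```text
[0.60955252 0.10793723 0.04892014] [ 0.   0.4  0.1 -0.3 -0.8  1.1 -1.1 -0.6 -0.2  0.7  0.6]
[0.4304 0.266 ]
[0.4305 0.1802]
[0.4645 0.0855]
[ 0.4573 -0.0145]
[ 0.4381 -0.127 ]
crate [ 0.603  -0.2697]
crate [ 0.5934 -0.4814]
crate [ 0.4102 -0.4645]
crate [ 0.4465 -0.2123]
```

View pics/ov.png

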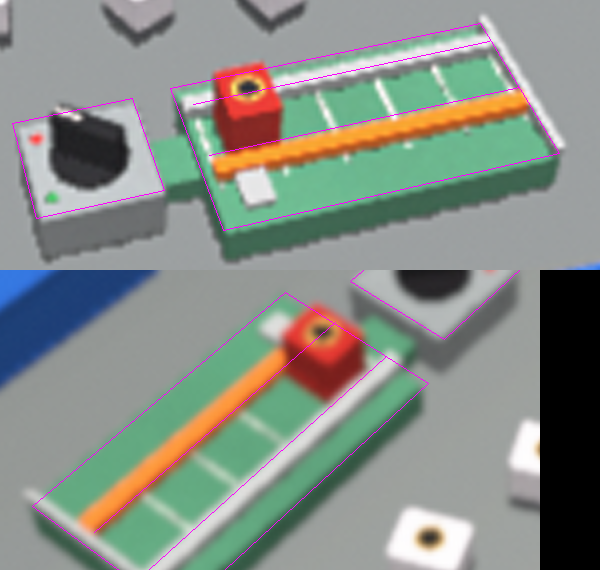

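The overlay matches in both fixed cameras to about 2 mm. Crate centre is about (0.515, -0.355). Next, the knob.

```bash
cat >> h.py <<'E'
try:
    RX,RY,RA=np.load("rack.npy")
except Exception: pass
def rk(x,y,z):
    C,S=np.cos(RA),np.sin(RA); return np.array([RX+C*x-S*y,RY+S*x+C*y,z])
def turn_knob(q0,q1):
    P=rk(0,-.19,.076)
    goto(P+[0,0,.1],down(RA+q0-.7)); set_gripper(.6)
    print("touch",servo_line(P,feed=.1,max_force=15)); set_gripper(0,30)
    o=get_obs(); print("grip",o["opening"],o["grip_force"],o["eef_pos"]-P)
    J=np.array(o["joints"])
    for s in np.linspace(0,q1-q0,8)[1:]:
        j=J.copy(); j[5]-=s; set_joints(j); o=get_obs(); print(round(q0+s,2),o["t"],np.abs(o["contact_force"]).max().round(1),o["wrist_torque"].round(2))
    dwell(.2); set_gripper(.6); servo_line(P+[0,0,.12],feed=.2)
E
python3 - <<'E'
from h import *
turn_knob(0,1.32)
goto([.53,.08,.30],down(-np.pi/2)); dwell(.1)
import pickle
p=camera_params("wrist"); im=camera("wrist"); pickle.dump((p,im),open("w3.pkl","wb"))
cv2.imwrite("pics/w3.png",cv2.resize(im[40:240,170:500,::-1],None,fx=2,fy=2,interpolation=cv2.INTER_CUBIC)); print(get_obs()["t"])
E
```

```text
touch False
grip 0.18031259420159748 32.001630663871765 [ 0.00060028 -0.00028517  0.00068479]
0.19 6.9 1.6 [-0.1   0.05 -0.17]
0.38 7.2 2.2 [-0.14 -0.04 -0.1 ]
0.57 7.5 2.2 [-0.15 -0.07 -0.08]
0.75 7.8 3.3 [-0.22 -0.17  0.02]
0.94 8.1 3.3 [-0.25 -0.34  0.11]
1.13 8.4 4.3 [-0.22 -0.49  0.18]
1.32 8.7 5.5 [-0.19 -0.56  0.15]
12.3833
```

View pics/w3.png

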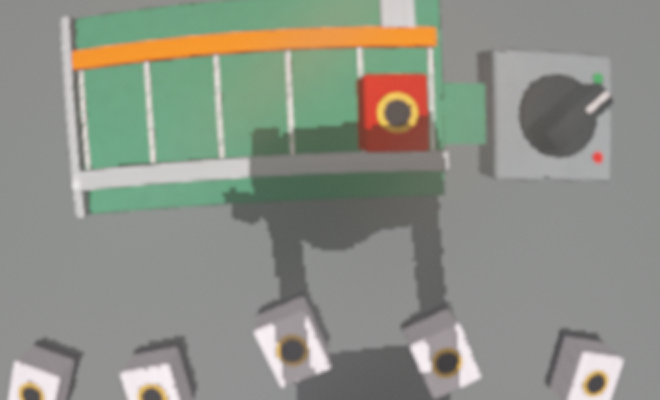

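The knob mark is now at the green dot and the bar has opened. The setter's bore is at crop (398,112). Next I'll move the setter to the crate, then compute block yaws from the top-face corners.

```bash
cat >> h.py <<'E'
def pick(xy,z,yaw,effort=40):
    P=np.array([xy[0],xy[1],z+.041])
    goto(P+[0,0,.1],down(yaw)); set_gripper(.9)
    t=servo_line(P,feed=.12,max_force=20); set_gripper(0,effort); dwell(.1)
    o=get_obs(); print("pick touch",t,"open",round(o["opening"],3),"F",round(o["grip_force"],1),(o["eef_pos"]-P).round(4))
    servo_line(P+[0,0,.11],feed=.2)
def place(P0,yaw,op=.75,drop=.001):
    P=np.array(P0)+[0,0,.041]
    goto(P+[0,0,.1],down(yaw)); o=get_obs(); print("held",round(o["opening"],3),round(o["grip_force"],1))
    t=servo_line(P+[0,0,drop],feed=.08,max_force=12); print("place touch",t,(get_obs()["eef_pos"]-P).round(4))
    dwell(.1); set_gripper(op); servo_line(P+[0,0,.1],feed=.2)
E
python3 - <<'E'
from h import *
import pickle
p,im=pickle.load(open("w3.pkl","rb"))
s=toz(p,(398/2+170,112/2+40),.076,True); d=s-[RX,RY]
C,S=np.cos(RA),np.sin(RA); print("setter rack",C*d[0]+S*d[1],-S*d[0]+C*d[1])
p,im=pickle.load(open("w2.pkl","rb"))
for n,c in dict(A=[(117,320),(161,333),(151,386),(107,373),(132,353)],B=[(222,332),(272,322),(286,382),(238,388),(253,355)],E=[(677,308),(722,318),(707,371),(665,367),(695,342)]).items():
    w=np.array([toz(p,(u/2+120,v/2+60),.046,True) for u,v in c]); e=np.diff(w[[0,1,2,3,0]],axis=0)
    print(n,w[4].round(4),w[:4].mean(0).round(4),[(round(np.hypot(*x)*1e3,1),round(np.degrees(np.arctan2(x[1],x[0])),1)) for x in e])
for n,a,b,c,o in (("C",(355,290),(385,345),(430,325),(392,310)),("D",(512,315),(543,355),(580,335),(547,322))):
    w=[toz(p,(u/2+120,v/2+60),.046,True) for u,v in (a,b,c,o)]
    for x in (w[1]-w[0],w[2]-w[1]): print(n,w[3].round(4),np.hypot(*x)*1e3,np.degrees(np.arctan2(x[1],x[0])))
pick(s,.03,RA)
place([.515,-.355,.007],RA,drop=.001)
print(get_obs()["t"])
goto([.45,-.28,.30],down(0.)); dwell(.1)
a=camera("scene")[:,:,::-1]
a=np.ascontiguousarray(a); cv2.imwrite("pics/s2.png",cv2.resize(a[130:290,120:420],None,fx=2.6,fy=2.6,interpolation=cv2.INTER_CUBIC))
E
```

```text
setter rack 0.0009626419569433503 -0.08134642307334204
A [0.4297 0.2714] [0.4292 0.2703] [(np.float64(34.3), np.float64(-105.2)), (np.float64(44.7), np.float64(160.7)), (np.float64(35.9), np.float64(75.7)), (np.float64(45.4), np.float64(-21.3))]
B [0.4309 0.1805] [0.4296 0.1798] [(np.float64(36.3), np.float64(-77.7)), (np.float64(45.0), np.float64(-172.0)), (np.float64(35.4), np.float64(99.3)), (np.float64(43.1), np.float64(9.1))]
E [ 0.4372 -0.1305] [ 0.4376 -0.129 ] [(np.float64(39.6), np.float64(-102.2)), (np.float64(42.3), np.float64(174.3)), (np.float64(36.7), np.float64(82.0)), (np.float64(45.4), np.float64(-2.3))]
C [0.4641 0.0859] 42.8829160179603 -153.93695086207396
C [0.4641 0.0859] 32.77125721748308 -64.15956012097797
D [ 0.455  -0.0168] 37.66041377287881 -141.42248347929765
D [ 0.455  -0.0168] 28.616490245918698 -59.94604214268296
pick touch False open 0.508 F 42.6 [0.0006 0.     0.0009]
held 0.511 42.5
place touch False [ 0.0004 -0.0002  0.0016]
20.4
```

View pics/s2.png

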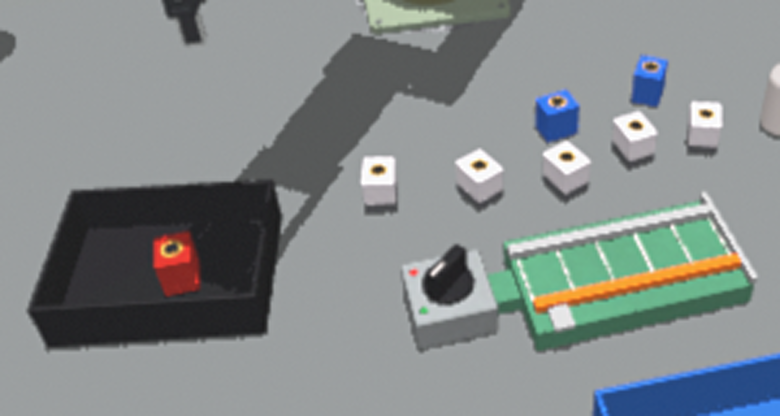

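The setter now stands in the crate at (177,262). Next I'll re-detect the bore of block A with the wrist camera, then pick it and place it in bay 1.

```bash
cat >> h.py <<'E'
def bore(xy,tag,z=.046):
    """camera above xy, find brass-ringed bore near it; rectified 0.25 mm/px patch"""
    goto([xy[0],xy[1]-.075,.19],down(0.)); dwell(.1)
    p=camera_params("wrist"); im=camera("wrist")
    n=400;g=(np.arange(n)-n/2)*.00025
    X,Y=np.meshgrid(xy[0]+g,xy[1]+g,indexing="ij")
    uv=proj(p,np.stack([X,Y,np.full_like(X,z)],-1),True).astype(np.float32)
    r=cv2.remap(im,uv[...,0],uv[...,1],cv2.INTER_LINEAR)
    cv2.imwrite(f"pics/r_{tag}.png",r[:,:,::-1])
    h=cv2.cvtColor(cv2.GaussianBlur(r,(5,5),0),cv2.COLOR_RGB2HSV)
    m=((h[...,0]>8)&(h[...,0]<32)&(h[...,1]>90)&(h[...,2]>60)).astype(np.uint8)
    k,_,st,ce=cv2.connectedComponentsWithStats(m)
    if k<2: print("no ring",tag); return None
    pts=np.argwhere(m); i=1+np.argmax(st[1:,4]); q=np.argwhere(cv2.morphologyEx(m,cv2.MORPH_CLOSE,np.ones((25,25))))
    (a,b),rad=cv2.minEnclosingCircle(q.astype(np.float32))
    w=np.array(xy)+(np.array([a,b])-n/2)*.00025
    print(tag,"ring r mm",rad*.25,"at",w.round(4),"moved mm",((w-xy)*1e3).round(1)); return w
BAY=[.088,.044,0,-.044,-.088]
def do(xy,yaw,bay,tag):
    w=bore(xy,tag)
    if w is None or np.hypot(*(w-xy))>.009: print("STOP",tag); return False
    pick(w,0,yaw)
    o=get_obs()["opening"]
    if not .45<o<.56: print("STOP grip",o); return False
    place(rk(.006,BAY[bay-1],.030),RA); print("t",get_obs()["t"]); return True
E
python3 - <<'E'
from h import *
do(np.array([.4300,.2695]),np.radians(-18),1,"A")
w=bore(np.array([.4305,.180]),"B")
a=cv2.imread("pics/r_A.png");b=cv2.imread("pics/r_B.png")
s=camera("scene")[170:290,260:440,::-1]
cv2.imwrite("pics/AB.png",np.hstack([a,b]) if 0 else np.vstack([np.hstack([cv2.resize(a,(360,360)),cv2.resize(b,(360,360))]),cv2.resize(s,(720,240*2))[:240*2]])[:600*2])
E
python3 -c "
import cv2;a=cv2.imread('pics/AB.png');cv2.imwrite('pics/AB1.png',cv2.resize(a,None,fx=.7,fy=.7))"
```

```text
A ring r mm 10.279194831848145 at [0.4287 0.2712] moved mm [-1.3  1.7]
pick touch False open 0.513 F 40.7 [0.0005 0.0003 0.0009]
held 0.512 40.6
place touch False [0.0004 0.0001 0.0015]
t 29.475
B ring r mm 10.128668785095215 at [0.43   0.1806] moved mm [-0.5  0.6]
```

View pics/AB1.png

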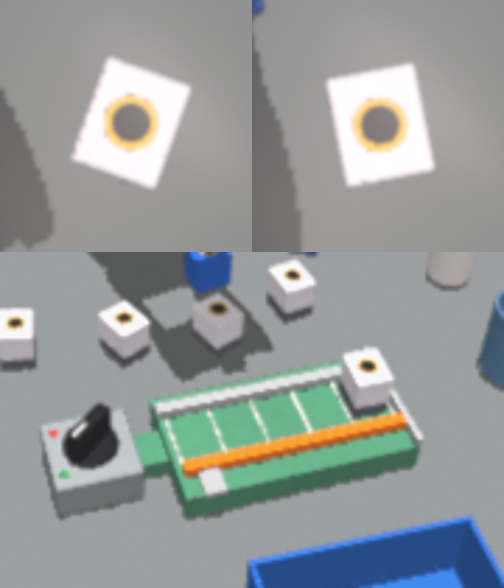

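Block A stands in bay 1. The rectified patches of A and B are clean and shadow-free, so I'll take centre and yaw from the white top face automatically and do the other four.

```bash
cat >> h.py <<'E'
def face(xy,tag):
    w=bore(xy,tag)
    r=cv2.imread(f"pics/r_{tag}.png"); m=(r.min(2)>205).astype(np.uint8)
    m=cv2.morphologyEx(m,cv2.MORPH_CLOSE,np.ones((61,61))); k,_,st,_=cv2.connectedComponentsWithStats(m); 
    if k<2: return w,None
    i=1+np.argmax(st[1:,4]); q=np.argwhere(_l(m)==i).astype(np.float32)
    rc=cv2.minAreaRect(q); bx=cv2.boxPoints(rc); e=bx[1]-bx[0]; f=bx[2]-bx[1]
    l,s=(e,f) if np.hypot(*e)>np.hypot(*f) else (f,e)
    yaw=np.arctan2(l[1],l[0]); yaw=(yaw+np.pi/2)%np.pi-np.pi/2
    c=np.array(xy)+(np.array(rc[0])-200)*.00025
    print(" rect mm",np.hypot(*l)*.25,np.hypot(*s)*.25,"yaw deg",np.degrees(yaw).round(1),"centre",c.round(4))
    ok=abs(np.hypot(*l)*.25-44)<3 and abs(np.hypot(*s)*.25-36)<3
    return w,(yaw if ok else None)
def _l(m): return cv2.connectedComponents(m)[1]
def do2(xy,bay,tag):
    w,yaw=face(np.array(xy),tag)
    if w is None or yaw is None: print("STOP",tag); return False
    if np.hypot(*(w-xy))>.004: w,yaw=face(w,tag)
    pick(w,0,yaw); o=get_obs()["opening"]
    if not .48<o<.54: print("STOP grip",o); return False
    place(rk(.006,BAY[bay-1],.030),RA); print("t",get_obs()["t"]); return True
E
python3 - <<'E'
from h import *
for xy,b,t in (((.430,.1806),2,"B"),((.464,.0857),3,"C"),((.456,-.0155),4,"D"),((.4375,-.1295),5,"E")):
    if not do2(xy,b,t): break
goto([.53,.08,.30],down(-np.pi/2)); dwell(.1)
im=camera("wrist"); a=cv2.resize(im[40:240,170:500,::-1],None,fx=1.8,fy=1.8,interpolation=cv2.INTER_CUBIC)
goto([.3,-.3,.30],down(0.)); s=cv2.resize(camera("scene")[170:270,260:440,::-1],(594,240*594//432-100)); cv2.imwrite("pics/w5.png",np.vstack([a,s])[:600])
E
```

```text
B ring r mm 10.113520622253418 at [0.43   0.1806] moved mm [-0.  0.]
 rect mm 43.292633 35.398964 yaw deg 11.3 centre [0.4299 0.1809]
pick touch False open 0.507 F 41.6 [0.0004 0.0002 0.0007]
held 0.51 40.9
place touch False [0.0004 0.0001 0.0016]
t 37.0583
C ring r mm 10.247366905212402 at [0.4651 0.0858] moved mm [1.1 0.1]
 rect mm 43.303265 35.48121 yaw deg 23.7 centre [0.4648 0.0858]
pick touch False open 0.511 F 42.2 [0.0004 0.0001 0.0007]
held 0.509 41.3
place touch False [0.0004 0.0001 0.0015]
t 44.0917
D ring r mm 9.981176376342773 at [ 0.4557 -0.0162] moved mm [-0.3 -0.7]
 rect mm 43.60844 35.68299 yaw deg 26.3 centre [ 0.4557 -0.016 ]
pick touch False open 0.51 F 41.6 [ 0.0004 -0.      0.0007]
held 0.508 41.0
place touch False [0.0004 0.     0.0015]
t 51.3833
E ring r mm 9.88390064239502 at [ 0.4374 -0.1298] moved mm [-0.1 -0.3]
 rect mm 44.49269 36.521885 yaw deg -8.8 centre [ 0.4374 -0.1297]
pick touch False open 0.507 F 41.5 [ 0.0005 -0.0002  0.0007]
held 0.504 40.8
place touch False [0.0004 0.     0.0015]
t 59.0833
```

View pics/w5.png

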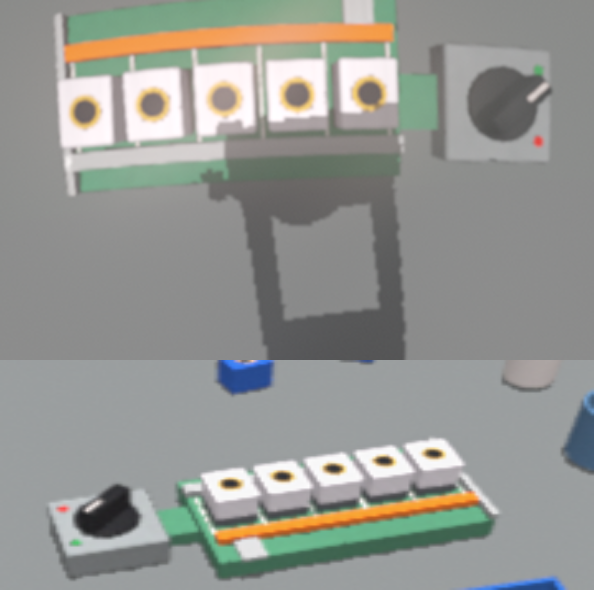

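All five blocks stand upright in bays 1–5. Bores in the upper view are at x of about 85, 152, 224, 297 and 369, inside the bay lines and clear of the fence. Now I'll lock the knob.

```bash
sed -i 's/set_gripper(0,30)/set_gripper(0,50)/' h.py
python3 - <<'E'
from h import *
turn_knob(1.4,0.05)
goto([.53,.08,.30],down(-np.pi/2)); dwell(.1)
p=camera_params("wrist"); im=camera("wrist"); a=cv2.resize(im[40:240,170:500,::-1],None,fx=1.8,fy=1.8,interpolation=cv2.INTER_CUBIC)
# block bores in rack coordinates (plane z=.076)
h=cv2.cvtColor(im,cv2.COLOR_RGB2HSV); m=((h[...,0]>8)&(h[...,0]<32)&(h[...,1]>90)&(h[...,2]>60)).astype(np.uint8); m=cv2.morphologyEx(m,cv2.MORPH_CLOSE,np.ones((9,9)))
k,_,st,ce=cv2.connectedComponentsWithStats(m)
for i in range(1,k):
    if 80<st[i,4]<400:
        d=toz(p,ce[i],.076,True)-[RX,RY]; print(ce[i].round(),st[i,4],(np.cos(RA)*d[0]+np.sin(RA)*d[1]).round(4),(-np.sin(RA)*d[0]+np.cos(RA)*d[1]).round(4))
goto([.3,-.3,.30],down(0.)); s=cv2.resize(camera("scene")[170:270,260:440,::-1],(594,230)); cv2.imwrite("pics/w6.png",np.vstack([a,s])); cv2.imwrite("pics/s6.png",camera("scene")[:,:,::-1]); print(get_obs()["t"])
E
```

```text
touch False
grip 0.17409381000667246 51.64073288440704 [0.00069265 0.00035836 0.00075488]
1.21 66.6083 1.1 [ 0.13 -0.04  0.11]
1.01 66.9083 1.8 [0.19 0.12 0.16]
0.82 67.2083 2.1 [ 0.22 -0.02  0.06]
0.63 67.5083 1.7 [0.22 0.02 0.01]
0.44 67.8083 2.4 [ 0.25 -0.16 -0.06]
0.24 68.1083 3.6 [ 0.36 -0.19 -0.11]
0.05 68.4083 4.1 [ 0.34 -0.41 -0.06]
[334.  95.] 166 0.0024 -0.0439
[374.  93.] 136 0.0034 -0.0877
[294.  98.] 102 0.0022 0.0
[254. 100.] 141 0.0034 0.0443
[217. 104.] 139 0.0032 0.0874
[585. 183.] 116 -0.1102 -0.4294
[305. 281.] 120 -0.2261 0.0029
73.3417
```

View pics/w6.png

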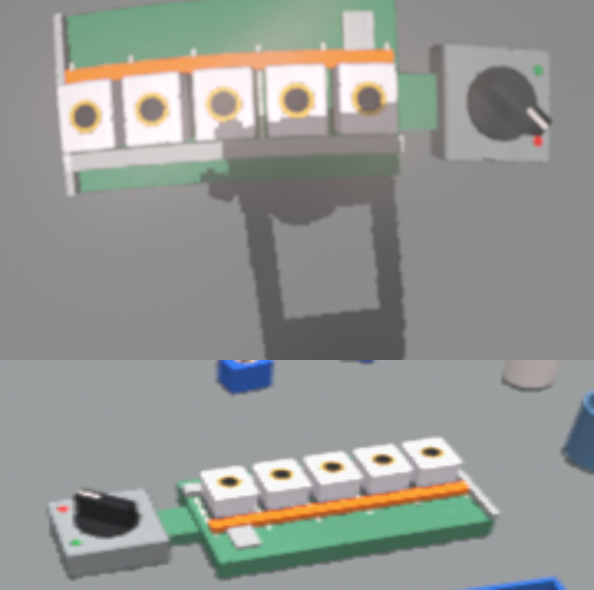

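View pics/s6.png

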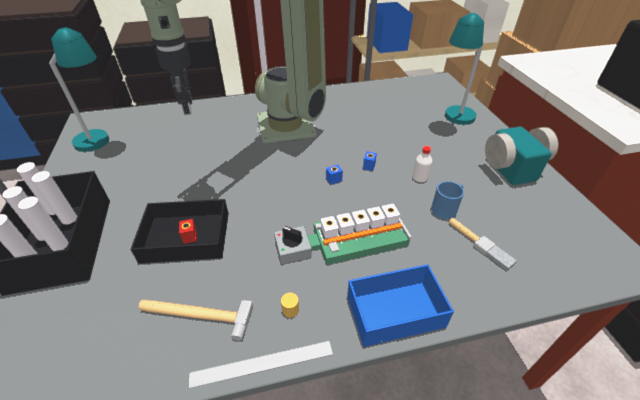

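The knob's white mark is back at its starting angle by the red dot, and the bar is closed on a straight row at 44 mm pitch. The setter is in the crate, and the mug and bottle haven't moved.

```bash
python3 -c "
from plant import *
print(close_job())"
```

```text
the job is handed in; nothing more can be done
None
```

The job is handed in at about 73 s of robot time: the red setter is in the black crate, all five aluminium blocks stand upright in bays 1–5, the knob is locked with the bar closed on the row, and the mug, the bottle and the blue look-alikes were left where they stood.

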